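Return the mate gourd through the sprung gate of the dock

TASK

Pick up the wooden gourd in its black stand and set it upright on the open apron of the aluminium return dock, in front of the two little swing flaps. Then slide it along the dock floor through the flaps, without lifting it over them, and on until it comes up against the rubber buffer at the far end, and press it home there for a moment, firmly but gently (about 10 N; more than 20 N would harm the buffer). Leave it standing in the dock with both flaps swung shut behind it, and do not disturb the canister, the dish or the bombilla.

Things in the scene. Friction and masses are not known exactly. Their poses are not given: they have to be found in the camera images.
- gourd: Wooden gourd fixed in a round black plastic stand: one loose upright piece, 0.3 to 0.5 kg, 100 mm tall; origin at the centre of its underside, z up its axis. Stand 72 mm across (0 to 24 mm up), belly 76 mm across at its widest, 42 mm up; round upright neck 50 mm across from 72 to 100 mm up (steel rim, open top, wall 5 mm), where it is gripped from above.
- dock: Aluminium return dock fixed on the counter, open above. x axis: push direction; origin on the counter plane under the middle of the gate line. Floor plate 6 mm thick, 116 mm wide, x = -130 to 250 mm. From x = 5 to 240 mm two side walls (top 51 mm above the counter) leave a lane 104 mm wide. Gate posts at x = 0, y = +-54 mm, 12 mm across, top 58 mm above the counter.
- apron (a point): Middle of the open apron, on top of the dock floor (6 mm above the counter), at dock x = -80 mm: the place to set the gourd down. The apron is the part of the floor without walls, dock x = -130 to -6 mm.
- gateway (a point): Middle of the gate line (dock x = 0), on top of the dock floor, between the two flaps.
- gate_left (a joint): Left (dock +y) grey flap across the lane at x = 0: upright hinge at y = 50 mm, 48 mm long, 12 to 52 mm above the counter. 0 = shut; grows to 1.5 rad as it swings inward (dock +x), never outward. A spring (0.03 N m shut, plus 0.05 N m/rad) shuts it. Both flaps resist the gourd with about 2 to 6 N, rest on its sides, and shut once its axis is about 70 mm past the gate line.
- gate_right (a joint): Right (dock -y) flap, mirror image of the left one: hinge at y = -50 mm, 0 = shut, grows inward to 1.5 rad.
- stop: Dark steel cross plate, a fixed part of the dock's far end, centred at dock x = 236 mm, 8 mm thick, top 64 mm above the counter; origin at the middle of its lower edge, on the dock floor. On a rod towards the gate it carries a black rubber buffer pad, 54 mm wide, 34 to 62 mm above the counter, that gives about 4 N per mm, up to 12 mm. Press on it with 5 to 15 N for half a second.
- buffer_mid (a point): Fixed point at dock x = 130 mm, 48 mm above the counter: the middle of where the buffer pad's face may stand. The rod is set by hand, so the real face lies anywhere within 13 mm before or beyond this point along dock x and is not measured: feel for it. The gourd's axis is then 79 to 105 mm past the gate line. Let go, the pad may nudge the gourd back a few mm, which is fine.
- canister: Lime-green canister with a glass clamp lid, 82 mm across, 117 mm tall, loose, origin at the centre of its underside. Bystander.
- dish: White ceramic dish, 110 mm across, 28 mm tall, loose, origin at the centre of its underside. Bystander.
- bombilla: Bent steel drinking straw, 8 mm thick, about 200 mm long, lying flat, loose, origin under its straight part; its y axis runs along that part. Bystander.
There are look-alikes about, which are no part of the job. What is shaped like the gourd but blue or turquoise is not meant.

How it is judged (in metres and radians):
On the way, in this order (a step that is already met when the one before it is completed fails the run):
1. the gourd stands upright on the dock's apron, in front of the flaps (x of gourd in the frame of dock between -0.125 and -0.035 m and y of gourd in the frame of dock between -0.03 and 0.03 m and z of gourd in the frame of dock between 0 and 0.012 m and angle between gourd's own z axis and vertical below 0.15 rad), for 0.1 s.
2. the gourd, standing on the dock floor, is in the gateway and has pushed both flaps open (x of gourd in the frame of dock between -0.015 and 0.045 m and y of gourd in the frame of dock between -0.03 and 0.03 m and z of gourd in the frame of dock between 0 and 0.012 m and angle between gourd's own z axis and vertical below 0.15 rad and value of joint each of gate_left, gate_right above 0.4 rad), for 0.05 s.
3. the gourd is pressed on the rubber buffer with more than 4 N for 0.2 s (x of gourd in the frame of dock between 0.07 and 0.13 m and y of gourd in the frame of dock between -0.03 and 0.03 m and z of gourd in the frame of dock between 0 and 0.012 m and angle between gourd's own z axis and vertical below 0.15 rad and contact force between gourd and stop above 4 N), for 0.2 s.
At the end, for the whole second after the job is handed in: The gourd stands upright (within 0.15 rad) and at rest on the dock floor, its axis 65 to 125 mm past the gate line and within 30 mm of the lane's middle, and both flaps are shut (under 0.08 rad) (x of gourd in the frame of dock between 0.065 and 0.125 m and y of gourd in the frame of dock between -0.03 and 0.03 m and z of gourd in the frame of dock between 0 and 0.012 m and angle between gourd's own z axis and vertical below 0.15 rad and value of joint each of gate_left, gate_right below 0.08 rad and linear speed of gourd below 0.01 m/s); the robot touches nothing.
It fails at once if the gourd is pressed on the buffer with more than 20 N (contact force between gourd and stop above 20 N).
It fails at once if the gourd is tipped by more than 0.5 rad (angle between gourd's own z axis and vertical above 0.5 rad).
It fails at once if the canister is moved by more than 20 mm (distance of canister from where it was at the start of the episode above 0.02 m).
It fails at once if the dish is moved by more than 20 mm (distance of dish from where it was at the start of the episode above 0.02 m).
It fails at once if the bombilla is moved by more than 20 mm (distance of bombilla from where it was at the start of the episode above 0.02 m).
It also fails if it takes over 50 s, if anything falls off the work surface, if the arm or the gripper's body presses on something with over 40 N, if the wrist force passes 120 N, or if a joint passes its speed limit or range.

ROBOT

A 6-joint arm with a two-finger parallel gripper is mounted at the origin on the work surface. World frame = base frame: x ahead of the robot, y to its left, z up, the work surface at z = 0. Lengths are in mm, angles in rad, forces in N, time in s.
With the tool pointing down it reaches from about 250 to 800 mm from the base axis. Payload 8.5 kg.
Tool frame: the origin (TCP) lies on the centre line of the jaws, within the pads' length; the fingertips stand 11 mm ahead of it and the grasp point (between the pads) lies 8 mm behind it; z points along the fingers, y is the line along which they close (so a half turn about z gives the same grasp; the last joint's range is limited). The gripper opens to 85 mm and grips with 20 to 120 N. Pads are 22 mm wide; open, the fingers measure 114 mm over their backs; the gripper's body (76 mm by 85 mm) begins 54 mm behind the grasp point. The pads swing forward as they close: fully open they stand 13 mm farther back than shut.
Start: joints at [1.139, 0.238, -0.013, 1.319, 0, 1.571], TCP at [219.696, 476.774, 242.276] pointing down, gripper open.
Joint ranges: [-2.66, 2.66], [-1.03, 1.9], [-1.14, 1.46], [-1.82, 2.27], [-1.45, 1.34], [-3.14, 3.14]. Speed limits (rad/s): [2.22, 2.22, 2.79, 3.14, 3.14, 3.14].

INTERFACE

Orientations are given as a unit quaternion [x, y, z, w].
In Python, from bench import ctrl, vision, spotter gives the robot as it stands.
- The arm moves only by the shell command python3 -m crank 'ROWS' [FORCE]. ROWS is JSON, a list of rows, each an object with "offset": the shift along the world's x, y, z normalised to -1 to 1, where 1 is 150 mm, a list of three; "yaw": the turn about the world's z normalised to -1 to 1, where 1 is 180 degrees; "hand": the opening, from -1 (shut) to 1 (fully open), so that 0 is half open. A call has 1 to 5 rows; each row is the pose to reach, as a shift and turn from the pose commanded when the call began, turning the shorter way round; what a row does not reach only later rows make up. A row lasts 1/10 s, in which the tool goes at most 50 mm and 8.59 degrees, less where a joint would pass 70% of its speed; a pose out of reach is approached as far as the arm can. A call with a number of a shift or a turn outside -1 to 1 is refused whole. A call with a gripper value outside its range is refused whole. The fingers move at their own pace and stop on an object; FORCE is the grip in N (left out, the last holds). Time passes only in rows, so rows that repeat a pose let the fingers close. It gives the time, the measured TCP pose, the force, the opening and the grip force at its end, in the units of the state.
- ctrl.get_obs(): the state, without advancing time (a new reading comes with each control period).
- vision.snapshot(name): name is "side" or "top" or "wrist"; returns the picture (480x640x3 uint8, red, green, blue); there is no depth.
- vision.camera_params(name): a dict with "K" (3x3 intrinsics, pixels), "R" (3x3) and "t" (3): a world point X has camera coordinates R X + t. Camera axes: x right, y down, z forward; pixel columns grow to the right and rows downward; lengths in mm; the calibration is good to about 2 mm. A picture is of the moment at which its call begins: read the wrist's pose just before it. camera_params takes no time and is no camera call; for the wrist camera it gives the pose at the moment of the call.
- ctrl.finish_job(): hands the job in; it is judged then, once.
Trained networks look in the newest picture that a camera, given by its name, has taken for a name from the list of things; names that differ only in an ending like _2 or _b are one class to them, and where a whole thing is asked for, a point or a joint stands for the part that bears it (a point fixed in the world has none). Each returns a list of dicts, best first, with "confidence" (0 to 1); they miss things now and then, are a little off and sometimes report something else, mostly with a low value. They report only what shows in the picture. A call takes as long as a camera call. They do not tell look-alikes from the thing itself.
- spotter.search_frame(thing, camera): "rect" ([left, top, width, height] in pixels, round what is visible of it).
The state is a dict: "clock": time; "joint_positions": joint angles; "joint_velocities": joint speeds; "tau": joint torques, N m; "tcp_pos": TCP position; "tcp_rot": TCP orientation; "contact_force": force on the tool from outside, world axes, zero at the start; "wrist_torque": the same for the moment, N m; "width": opening from 0.0 (shut) to 1.0 (fully open); "finger_force": force on a finger pad.
Only numpy, scipy, OpenCV 4.12 (cv2) and the standard library are available. Lean on these libraries where they do the work, as an engineer would, in place of code of your own. Each camera call takes 0.05 s, during which the arm holds its last target. There are 200 camera calls.

## Working session

There is one attempt and no reset: what is moved stays moved. The work goes in short steps, Python scripts to look and compute and a shell command to move; the robot and the scene stay as the last step left them, time stands still between calls to the robot, and variables do not carry over. Pictures are saved under pics/ and viewed, at most 10 in all, crops included, and the job is handed in when it is done.

```bash
mkdir -p pics; ls
python3 - <<'E'
from bench import ctrl, vision, spotter
import cv2,json
for n in("top","side"):
    im=vision.snapshot(n); cv2.imwrite(f"pics/{n}0.png",im[:,:,::-1])
    p=vision.camera_params(n); print(n,p)
    for th in("gourd","dock","stop","gate_left","canister","dish","bombilla"):
        print(th,[(d["rect"],round(d["confidence"],2)) for d in spotter.search_frame(th,n)[:4]])
print(ctrl.get_obs())
E
```

```text
pics
top {'K': array([[456.75117977,   0.        , 325.02369904],
       [  0.        , 456.75117977, 241.69235163],
       [  0.        ,   0.        ,   1.        ]]), 'R': array([[-0.06576254, -0.99782848, -0.00369056],
       [-0.97689003,  0.06513552, -0.20357612],
       [ 0.20337444, -0.00978241, -0.97905217]]), 't': array([-13.37162697, 551.35834187, 962.58235439])}
gourd [([394.2, 340.1, 40.1, 33.6], 0.95), ([461.7, 217.2, 42.7, 38.7], 0.82), ([417.9, 286.0, 40.0, 31.3], 0.64), ([393.4, 223.5, 35.8, 36.4], 0.57)]
dock [([166.5, 207.9, 178.2, 55.7], 0.87), ([277.7, 322.2, 85.8, 28.1], 0.67)]
stop [([170.3, 208.2, 56.8, 46.9], 0.83)]
gate_left []
canister [([336.7, 112.3, 39.0, 54.9], 0.62)]
dish [([411.3, 150.2, 48.9, 45.7], 0.68), ([397.5, 224.6, 34.7, 35.8], 0.22)]
bombilla [([276.5, 322.2, 87.0, 26.5], 0.92)]
side {'K': array([[513.45506503,   0.        , 325.27829552],
       [  0.        , 513.45506503, 234.81732153],
       [  0.        ,   0.        ,   1.        ]]), 'R': array([[ 0.89527965, -0.44540516,  0.00941227],
       [-0.2129204 , -0.44634435, -0.86916145],
 
[... 613 characters left out ...]
'joint_positions': array([ 1.13898012e+00,  2.38153264e-01, -1.34783124e-02,  1.31915117e+00,
       -3.70150475e-06,  1.57084799e+00]), 'joint_velocities': array([ 0.00014692, -0.00013758,  0.00026839,  0.00066564, -0.00052388,
        0.00049858]), 'tau': array([ 6.28831331e-04, -5.38513684e+01,  3.46684742e+01,  2.79629327e-03,
        6.23302958e-05, -9.50622194e-06]), 'tcp_pos': array([219.71913502, 476.79661654, 242.30921151]), 'tcp_rot': array([2.14259769e-01, 9.76776715e-01, 6.23367456e-06, 3.26177652e-06]), 'contact_force': array([-0.4818335 ,  0.81797907, -0.65265181]), 'wrist_torque': array([-0.01485592,  0.00636699, -0.04509338]), 'finger_force': 0.0, 'width': 1.0013150664670956}
```

View pics/top0.png

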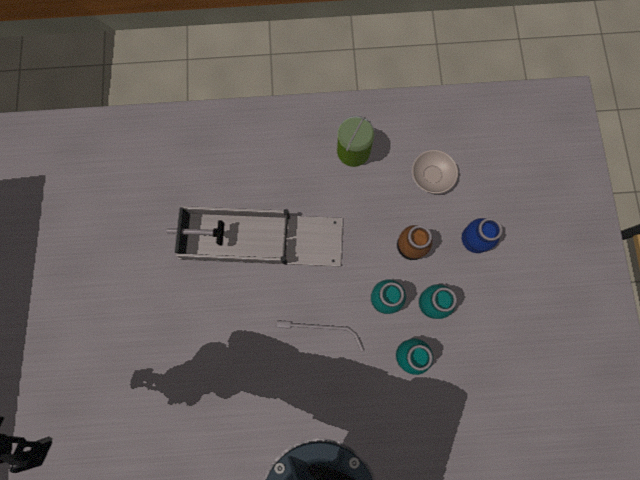

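View pics/side0.png

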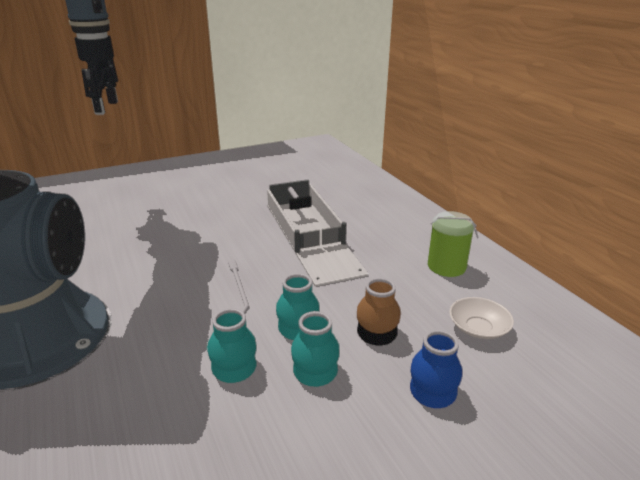

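The top view shows the brown gourd (rim centre about 420,237), with the dock's apron to its left (corners 343,217 and 341,266), posts at (287,212) and (284,262), and the stop near x≈180. In the side view the gourd's rim is at about (380,288) and the posts at (297,240) and (343,232). The other four pots are blue or turquoise.

```bash
cat > h.py <<'E'
from bench import ctrl, vision, spotter
import numpy as np, cv2
def ray(n,u,v,z,p=None):
    p=p or vision.camera_params(n); R,t,K=map(np.array,(p["R"],p["t"],p["K"]))
    c=-R.T@t; d=R.T@np.linalg.inv(K)@[u,v,1]; return c+d*(z-c[2])/d[2]
def proj(n,X,p=None):
    p=p or vision.camera_params(n); q=p["K"]@(p["R"]@np.array(X,float)+p["t"]); return q[:2]/q[2]
E
python3 - <<'E'
from h import *
np.set_printoptions(precision=1,suppress=True)
for l,n,u,v,z in [("rim","top",421,237,100),("rim","side",380,288,100),("apR","top",343,217,6),("apL","top",341.5,266,6),
 ("apN","side",366,274,6),("apF","side",315,282,6),("postR","top",287,212,58),("postL","top",284,262,58),("postS1","side",343,223,58),("postS2","side",297,231,58),
 ("stopR","top",183,208,64),("stopL","top",178,254,64),("canister","top",356,125,117),("dish","top",435,172,20),("bomb","top",280,323,4),("bomb","top",362,348,4),("turq","top",394,292,100),("turq2","top",444,300,100)]:
    print(l,n,ray(n,u,v,z))
im=cv2.imread("pics/top0.png")[190:280,150:450]; cv2.imwrite("pics/c1.png",cv2.resize(im,None,fx=2.6,fy=2.6,interpolation=cv2.INTER_CUBIC))
E
```

```text
rim top [ 536.8 -254.8  100. ]
rim side [ 534.4 -256.4  100. ]
apR top [616.6 -96.8   6. ]
apL top [499.8 -84.7   6. ]
apN side [609.3 -92.3   6. ]
apF side [503.4 -72.9   6. ]
postR top [623.1  31.4  58. ]
postL top [509.3  43.6  58. ]
postS1 side [623.7  36.7  58. ]
postS2 side [518.2  47.1  58. ]
stopR top [646.4 264.4  64. ]
stopL top [541.7 275.6  64. ]
canister top [ 795.5 -135.   117. ]
dish top [ 709.  -323.3   20. ]
bomb top [379.2  63.9   4. ]
bomb top [ 312. -117.    4.]
turq top [ 423.8 -185.9  100. ]
turq2 top [ 400.4 -287.9  100. ]
```

View pics/c1.png

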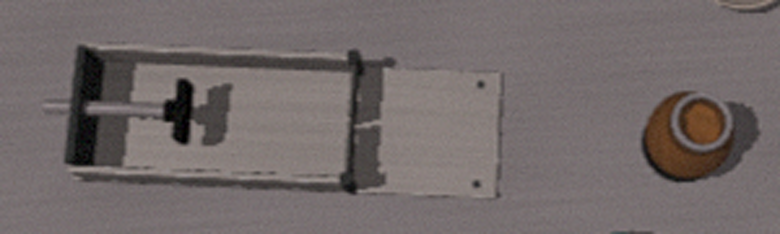

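The dock pushes along (0.10, 0.995), with the gate at about (570, 38) and the apron point at about (562, -42). The gourd is at about (536, -255), and both cameras agree on that. I'll move above it.

```bash
python3 -m crank '[{"offset":[0.42,-0.97,0],"yaw":0.1,"hand":1},{"offset":[0.42,-0.97,0],"yaw":0.1,"hand":1},{"offset":[0.42,-0.97,0],"yaw":0.1,"hand":1},{"offset":[0.42,-0.97,0],"yaw":0.1,"hand":1},{"offset":[0.42,-0.97,0],"yaw":0.1,"hand":1}]' 40
python3 -m crank '[{"offset":[0.42,-0.97,0],"yaw":0,"hand":1},{"offset":[0.42,-0.97,0],"yaw":0,"hand":1},{"offset":[0.42,-0.97,0],"yaw":0,"hand":1},{"offset":[0.42,-0.97,0],"yaw":0,"hand":1},{"offset":[0.42,-0.97,0],"yaw":0,"hand":1}]'
python3 -m crank '[{"offset":[0.42,-0.97,0],"yaw":0,"hand":1},{"offset":[0.42,-0.97,0],"yaw":0,"hand":1},{"offset":[0.42,-0.97,0],"yaw":0,"hand":1},{"offset":[0.42,-0.97,0],"yaw":0,"hand":1},{"offset":[0.42,-0.97,0],"yaw":0,"hand":1}]'
python3 -m crank '[{"offset":[0.42,-0.97,0],"yaw":0,"hand":1},{"offset":[0.42,-0.97,0],"yaw":0,"hand":1},{"offset":[0.42,-0.97,0],"yaw":0,"hand":1},{"offset":[0.42,-0.97,0],"yaw":0,"hand":1},{"offset":[0.42,-0.97,0],"yaw":0,"hand":1}]'
python3 - <<'E'
from h import *
print(ctrl.get_obs()); p=vision.camera_params("wrist"); im=vision.snapshot("wrist"); cv2.imwrite("pics/w1.png",im[:,:,::-1]); print(proj("wrist",[536,-255,100],p),proj("wrist",[562,-42,6],p))
print(spotter.search_frame("gourd","wrist")[:4])
E
```

```text
clock: 1.3
tcp_pos: [283.3, 329.9, 242.7]
tcp_rot: [0.06, 0.998, 0.0, 0.0]
contact_force: [0.7, 0.3, -0.4]
width: 0.999
finger_force: 0.0
clock: 1.8
tcp_pos: [346.5, 185.6, 242.4]
tcp_rot: [0.06, 0.998, 0.0, 0.0]
contact_force: [-0.5, -0.2, 0.1]
width: 0.999
finger_force: 0.0
clock: 2.3
tcp_pos: [409.5, 40.7, 242.0]
tcp_rot: [0.06, 0.998, 0.0, -0.0]
contact_force: [-0.8, 0.0, -0.5]
width: 0.998
finger_force: 0.0
clock: 2.8
tcp_pos: [472.5, -104.1, 241.7]
tcp_rot: [0.059, 0.998, 0.0, -0.0]
contact_force: [0.3, 0.6, 0.8]
width: 0.997
finger_force: 0.0
{'clock': 2.8, 'joint_positions': array([-2.17085589e-01,  1.68544382e-01, -1.05203843e-01,  1.29802239e+00,
        5.29192215e-04, -9.95212305e-02]), 'joint_velocities': array([ 0.03261494, -0.02943477, -0.03059834,  0.00994561,  0.00549138,
        0.01639499]), 'tau': array([ -2.05199607, -47.03182697,  35.50392151,  -0.31421291,
        -0.17834407,  -0.3309863 ]), 'tcp_pos': array([ 472.47943534, -104.05036146,  241.74894736]), 'tcp_rot': array([ 5.87484528e-02,  9.98272664e-01,  3.38082406e-04, -4.39340660e-04]), 'contact_force': array([0.34426257, 0.62702764, 0.77137737]), 'wrist_torque': array([-0.01005723,  0.0152634 ,  0.00761677]), 'finger_force': 0.0, 'width': 0.9972235640716782}
[163.45108993 307.12950151] [379.51515939 265.9163536 ]
[{'rect': [80.1, 1.5, 127.2, 67.4], 'confidence': 0.87}, {'rect': [185.0, 121.4, 90.5, 82.7], 'confidence': 0.86}, {'rect': [0.0, 257.4, 108.2, 97.3], 'confidence': 0.82}, {'rect': [139.2, 236.4, 94.5, 99.6], 'confidence': 0.77}]
```

View pics/w1.png

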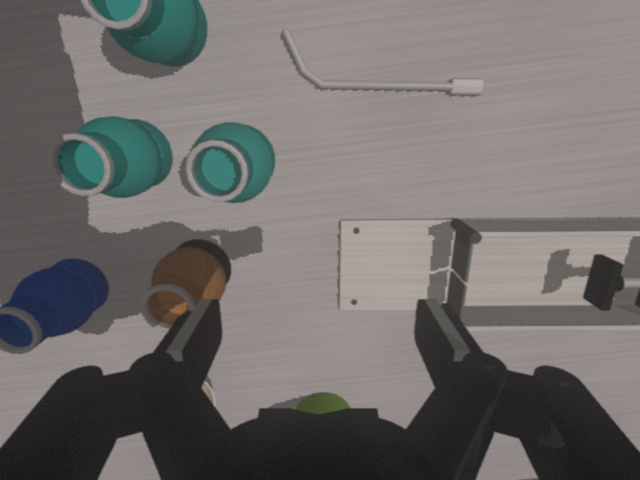

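The wrist view shows the gourd's rim at (170,306), within 7 px of the prediction. The apron's corners are at (340,220) and (340,309).

```bash
python3 - <<'E'
from h import *
p=vision.camera_params("wrist")
for l,u,v,z in [("rim",170,305,100),("apL",340.5,220,6),("apR",340.5,309,6),("postL",466,232,58),("wallL far",638,226,51)]: print(l,ray("wrist",u,v,z,p))
E
python3 -m crank '[{"offset":[0.42,-1,0],"yaw":0,"hand":1},{"offset":[0.42,-1,0],"yaw":0,"hand":1},{"offset":[0.42,-1,0],"yaw":0,"hand":1},{"offset":[0.42,-1,-0.2],"yaw":0,"hand":1},{"offset":[0.42,-1,-0.2],"yaw":0,"hand":1}]'
python3 - <<'E'
from h import *
o=ctrl.get_obs();print(o["tcp_pos"]); p=vision.camera_params("wrist"); im=vision.snapshot("wrist"); cv2.imwrite("pics/w2.png",im[:,:,::-1])
print(proj("wrist",[536,-255,100],p)); print(p)
print(spotter.search_frame("gourd","wrist")[:4])
E
```

```text
rim [ 534.02001449 -247.42149451  100.        ]
apL [499.43866682 -81.10436747   6.        ]
apR [613.44105751 -92.04695324   6.        ]
postL [510.65117076  38.20472083  58.        ]
wallL far [527.02971879 211.56669013  51.        ]
clock: 3.4
tcp_pos: [534.2, -253.9, 208.9]
tcp_rot: [0.059, 0.998, 0.001, -0.002]
contact_force: [-0.5, 0.0, -0.1]
width: 1.004
finger_force: 0.0
[ 534.1713757  -253.91734309  208.92886304]
[317.55267545 237.87915609]
{'K': array([[338.67125144,   0.        , 317.78164712],
       [  0.        , 338.67125144, 233.53326926],
       [  0.        ,   0.        ,   1.        ]]), 'R': array([[ 0.1182722 ,  0.99297926,  0.00197029],
       [ 0.94308536, -0.11295005,  0.31278154],
       [ 0.31080812, -0.03513521, -0.94982305]]), 't': array([ 189.44655397, -562.30529537,  174.17017822])}
[{'rect': [344.1, 11.0, 102.9, 107.0], 'confidence': 0.92}, {'rect': [203.5, 2.2, 97.4, 109.1], 'confidence': 0.77}, {'rect': [278.9, 173.5, 80.1, 100.7], 'confidence': 0.7}, {'rect': [92.3, 198.2, 117.7, 98.9], 'confidence': 0.61}]
```

View pics/w2.png

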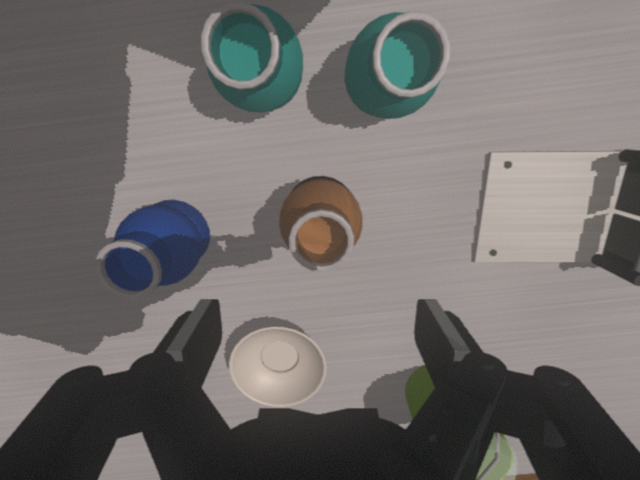

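The rim is now at about (321,239), which puts the gourd at about (536, -253), central between the fingers. I'll descend and grip.

```bash
python3 -m crank '[{"offset":[0.015,0.005,-0.25],"yaw":0,"hand":1},{"offset":[0.015,0.005,-0.5],"yaw":0,"hand":1},{"offset":[0.015,0.005,-0.7],"yaw":0,"hand":1},{"offset":[0.015,0.005,-0.84],"yaw":0,"hand":1},{"offset":[0.015,0.005,-0.84],"yaw":0,"hand":1}]' 50
python3 -m crank '[{"offset":[0,0,0],"yaw":0,"hand":0.2},{"offset":[0,0,0],"yaw":0,"hand":0},{"offset":[0,0,0],"yaw":0,"hand":-0.4},{"offset":[0,0,0],"yaw":0,"hand":-0.4},{"offset":[0,0,0],"yaw":0,"hand":-0.4}]' 50
python3 -m crank '[{"offset":[0,0,0],"yaw":0,"hand":-0.4},{"offset":[0,0,0],"yaw":0,"hand":-0.4},{"offset":[0,0,0],"yaw":0,"hand":-0.4}]' 50
```

```text
clock: 4.0
tcp_pos: [535.7, -251.7, 85.3]
tcp_rot: [0.058, 0.998, 0.001, -0.002]
contact_force: [-0.0, 1.3, 0.3]
width: 0.999
finger_force: 0.0
clock: 4.5
tcp_pos: [538.3, -254.3, 88.8]
tcp_rot: [0.059, 0.998, -0.0, 0.002]
contact_force: [-1.8, 3.9, 10.4]
width: 0.564
finger_force: 50.4
clock: 4.8
tcp_pos: [538.3, -254.3, 88.8]
tcp_rot: [0.059, 0.998, -0.0, 0.002]
contact_force: [-0.8, 4.5, 9.5]
width: 0.566
finger_force: 50.4
```

```bash
python3 -m crank '[{"offset":[0,0,0.1],"yaw":0,"hand":-0.4},{"offset":[0,0,0.25],"yaw":0,"hand":-0.4},{"offset":[0,0,0.4],"yaw":0,"hand":-0.4},{"offset":[0,0,0.4],"yaw":0,"hand":-0.4}]'
python3 -m crank '[{"offset":[0.02,0.15,0],"yaw":0,"hand":-0.4},{"offset":[0.05,0.35,0],"yaw":0,"hand":-0.4},{"offset":[0.08,0.6,0],"yaw":0,"hand":-0.4},{"offset":[0.08,0.7,0],"yaw":0,"hand":-0.4},{"offset":[0.08,0.7,0],"yaw":0,"hand":-0.4}]'
python3 -m crank '[{"offset":[0.02,0.15,0],"yaw":0,"hand":-0.4},{"offset":[0.05,0.35,0],"yaw":0,"hand":-0.4},{"offset":[0.07,0.6,0],"yaw":0,"hand":-0.4},{"offset":[0.07,0.7,0],"yaw":0,"hand":-0.4},{"offset":[0.07,0.7,0],"yaw":0,"hand":-0.4}]'
python3 - <<'E'
from h import *
o=ctrl.get_obs();print(o["tcp_pos"],o["contact_force"]); p=vision.camera_params("wrist"); im=vision.snapshot("wrist");
im2=vision.snapshot("top"); s=vision.snapshot("side")
c=lambda a:cv2.resize(a,(400,300),interpolation=cv2.INTER_AREA)[:,:,::-1]
t=cv2.resize(im2[180:330,150:350],(400,300),interpolation=cv2.INTER_CUBIC)[:,:,::-1]
s2=cv2.resize(s[150:330,230:470],(400,300),interpolation=cv2.INTER_CUBIC)[:,:,::-1]
cv2.imwrite("pics/m3.png",np.vstack([np.hstack([c(im),t]),np.hstack([s2,c(s)])]))
print(p)
E
```

```text
clock: 5.2
tcp_pos: [538.6, -255.3, 149.8]
tcp_rot: [0.059, 0.998, -0.001, 0.003]
contact_force: [-0.0, -0.1, -3.8]
width: 0.563
finger_force: 52.8
clock: 5.7
tcp_pos: [548.6, -147.5, 145.6]
tcp_rot: [0.057, 0.998, 0.0, -0.001]
contact_force: [0.3, -0.3, -3.9]
width: 0.568
finger_force: 53.1
clock: 6.2
tcp_pos: [559.3, -43.5, 145.9]
tcp_rot: [0.058, 0.998, -0.0, -0.0]
contact_force: [-0.0, -0.9, -3.3]
width: 0.564
finger_force: 53.3
[559.3184167  -43.47432725 145.9011841 ] [-0.04380092 -0.85047885 -3.30545109]
{'K': array([[338.67125144,   0.        , 317.78164712],
       [  0.        , 338.67125144, 233.53326926],
       [  0.        ,   0.        ,   1.        ]]), 'R': array([[ 1.16561840e-01,  9.93183434e-01, -6.22181942e-05],
       [ 9.41981586e-01, -1.10532842e-01,  3.16943499e-01],
       [ 3.14776156e-01, -3.70021259e-02, -9.48444418e-01]]), 't': array([ -21.08381151, -542.44174448,  111.38481532])}
```

View pics/m3.png

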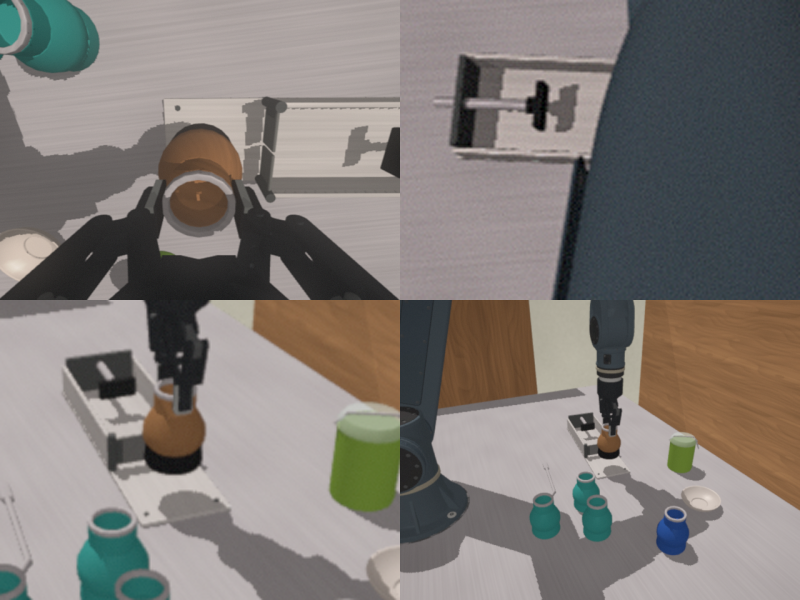

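The gourd hangs upright over the apron. In the wrist quadrant the posts are at about (270,103) and (268,194), and the apron's left corner is at (163,100). I'll check the midline once more.

Run:
```python
from h import *
p=vision.camera_params("wrist")
im=vision.snapshot("wrist"); c=im[140:340,230:640]; cv2.imwrite("pics/w4.png",cv2.resize(c[:,:,::-1],(780,380),interpolation=cv2.INTER_CUBIC))
for l,X in [("postL",(512,43.5,58)),("postR",(623,32,58)),("ap",(499,-85,6)),("mid",(570,38,6))]: print(l,(proj("wrist",X,p)-[230,140])*1.902)
```

```text
postL [416.86195717  37.254692  ]
postR [386.28485423 328.33235839]
ap [57.13623157 29.27465927]
mid [360.49959973 158.82696218]
```

View pics/w4.png

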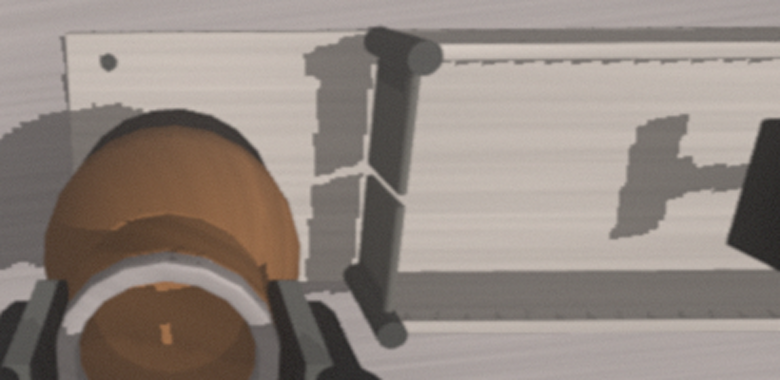

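Run:
```python
from h import *
np.set_printoptions(precision=1,suppress=True)
p=vision.camera_params("wrist")
f=lambda a,b,z: ray("wrist",230+a/1.902,140+b/1.902,z,p)
L,R=f(425,57,58),f(391,333,58); A=f(65,33,6); print(L,R,np.linalg.norm(L-R),(L+R)/2,A)
d=np.array([.107,.994]); n=np.array([-.994,.107])
print("gate from A",A[:2]-58*n+130*d, "flap seam foot",f(365,165,12),"top",f(404,203,52))
print("floor edge dir",f(440,43,51),f(778,43,51), ctrl.get_obs()["tcp_pos"])
```

```text
[519.   46.2  58. ] [625.4  33.7  58. ] 107.13133673024973 [572.2  39.9  58. ] [500.9 -82.1   6. ]
gate from A [572.4  40.9] flap seam foot [571.1  38.1  12. ] top [573.8  41.   52. ]
floor edge dir [516.1  53.9  51. ] [530.1 170.3  51. ] [559.4 -45.7 146.2]
```

```bash
python3 -m crank '[{"offset":[0.025,0.035,-0.1],"yaw":0.003,"hand":-0.4},{"offset":[0.025,0.035,-0.2],"yaw":0.003,"hand":-0.4},{"offset":[0.025,0.035,-0.27],"yaw":0.003,"hand":-0.4},{"offset":[0.025,0.035,-0.3],"yaw":0.003,"hand":-0.4},{"offset":[0.025,0.035,-0.3],"yaw":0.003,"hand":-0.4}]'
python3 -m crank '[{"offset":[0,0,-0.01],"yaw":0,"hand":-0.4},{"offset":[0,0,-0.02],"yaw":0,"hand":-0.4},{"offset":[0,0,-0.02],"yaw":0,"hand":-0.4}]'
python3 -m crank '[{"offset":[0,0,-0.01],"yaw":0,"hand":-0.4},{"offset":[0,0,-0.02],"yaw":0,"hand":-0.4},{"offset":[0,0,-0.02],"yaw":0,"hand":-0.4}]'
```

```text
clock: 6.9
tcp_pos: [562.8, -39.8, 100.7]
tcp_rot: [0.054, 0.999, -0.0, -0.001]
contact_force: [0.6, -0.1, -2.8]
width: 0.568
finger_force: 53.3
clock: 7.2
tcp_pos: [563.3, -39.3, 98.5]
tcp_rot: [0.054, 0.999, -0.0, 0.0]
contact_force: [0.1, -1.0, -2.7]
width: 0.563
finger_force: 53.4
clock: 7.5
tcp_pos: [563.1, -39.1, 95.1]
tcp_rot: [0.054, 0.999, -0.0, -0.0]
contact_force: [0.2, -0.0, -3.4]
width: 0.564
finger_force: 53.4
```

```bash
python3 -m crank '[{"offset":[0,0,-0.01],"yaw":0,"hand":-0.4},{"offset":[0,0,-0.01],"yaw":0,"hand":-0.4}]'
python3 -m crank '[{"offset":[0,0,-0.01],"yaw":0,"hand":-0.4},{"offset":[0,0,-0.01],"yaw":0,"hand":-0.4}]'
```

```text
clock: 7.7
tcp_pos: [563.7, -39.2, 94.8]
tcp_rot: [0.054, 0.999, -0.0, 0.001]
contact_force: [-1.8, 0.7, 6.2]
width: 0.565
finger_force: 54.0
clock: 7.9
tcp_pos: [564.2, -39.1, 94.7]
tcp_rot: [0.054, 0.999, -0.0, 0.002]
contact_force: [-5.8, 2.2, 19.1]
width: 0.567
finger_force: 54.9
```

Contact with the apron came at TCP z ≈ 94.8. I'll ease the downward load, then slide in.

```bash
python3 -m crank '[{"offset":[0,0,0.011],"yaw":0,"hand":-0.4},{"offset":[0,0,0.011],"yaw":0,"hand":-0.4}]'
python3 -m crank '[{"offset":[0.003,0.033,0],"yaw":0,"hand":-0.4},{"offset":[0.008,0.07,0],"yaw":0,"hand":-0.4},{"offset":[0.014,0.13,0],"yaw":0,"hand":-0.4},{"offset":[0.02,0.18,0],"yaw":0,"hand":-0.4},{"offset":[0.02,0.18,0],"yaw":0,"hand":-0.4}]'
```

```text
clock: 8.1
tcp_pos: [563.8, -39.1, 94.8]
tcp_rot: [0.054, 0.999, 0.0, 0.001]
contact_force: [-1.1, 1.6, 8.2]
width: 0.563
finger_force: 54.1
clock: 8.6
tcp_pos: [567.0, -12.6, 94.6]
tcp_rot: [0.054, 0.999, -0.001, 0.001]
contact_force: [0.2, -2.7, 6.8]
width: 0.567
finger_force: 54.0
```

```bash
python3 -m crank '[{"offset":[0.006,0.06,0],"yaw":0,"hand":-0.4},{"offset":[0.012,0.11,0],"yaw":0,"hand":-0.4},{"offset":[0.018,0.16,0],"yaw":0,"hand":-0.4},{"offset":[0.023,0.21,0],"yaw":0,"hand":-0.4},{"offset":[0.023,0.21,0],"yaw":0,"hand":-0.4}]'
python3 -m crank '[{"offset":[0.006,0.05,0],"yaw":0,"hand":-0.4},{"offset":[0.012,0.1,0],"yaw":0,"hand":-0.4},{"offset":[0.017,0.15,0],"yaw":0,"hand":-0.4},{"offset":[0.022,0.2,0],"yaw":0,"hand":-0.4},{"offset":[0.022,0.2,0],"yaw":0,"hand":-0.4}]'
python3 - <<'E'
from h import *
s=vision.snapshot("side"); w=vision.snapshot("wrist"); w2=cv2.resize(w,(400,300))
a=cv2.resize(s[150:285,250:430],(400,300),interpolation=cv2.INTER_CUBIC)
cv2.imwrite("pics/m5.png",np.hstack([a,w2])[:,:,::-1])
E
```

```text
clock: 9.1
tcp_pos: [570.2, 18.3, 94.5]
tcp_rot: [0.054, 0.999, -0.002, 0.001]
contact_force: [-0.9, -5.1, 7.4]
width: 0.563
finger_force: 53.9
clock: 9.6
tcp_pos: [573.2, 47.6, 94.4]
tcp_rot: [0.054, 0.999, -0.003, 0.001]
contact_force: [-1.3, -9.0, 7.9]
width: 0.567
finger_force: 54.0
```

View pics/m5.png

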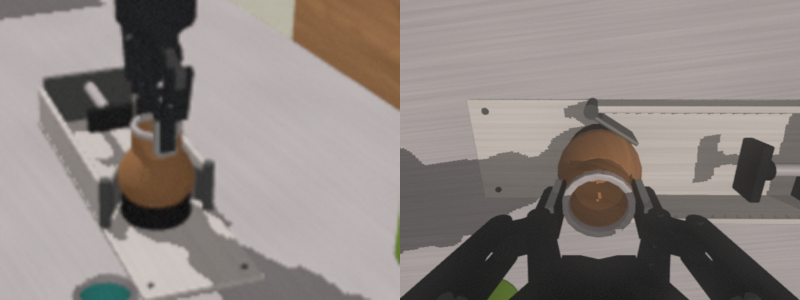

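The gourd is in the gateway: the left flap is swung open at (615,120) in the wrist half and the gourd is standing upright. I'll carry on.

```bash
python3 -m crank '[{"offset":[0.006,0.05,0],"yaw":0,"hand":-0.4},{"offset":[0.012,0.1,0],"yaw":0,"hand":-0.4},{"offset":[0.017,0.15,0],"yaw":0,"hand":-0.4},{"offset":[0.022,0.2,0],"yaw":0,"hand":-0.4},{"offset":[0.022,0.2,0],"yaw":0,"hand":-0.4}]'
python3 -m crank '[{"offset":[0.006,0.05,0],"yaw":0,"hand":-0.4},{"offset":[0.012,0.1,0],"yaw":0,"hand":-0.4},{"offset":[0.017,0.14,0],"yaw":0,"hand":-0.4},{"offset":[0.018,0.16,0],"yaw":0,"hand":-0.4},{"offset":[0.018,0.16,0],"yaw":0,"hand":-0.4}]'
python3 -m crank '[{"offset":[0.002,0.015,0],"yaw":0,"hand":-0.4},{"offset":[0.004,0.03,0],"yaw":0,"hand":-0.4},{"offset":[0.004,0.03,0],"yaw":0,"hand":-0.4}]'
```

```text
clock: 10.2
tcp_pos: [576.6, 77.9, 94.5]
tcp_rot: [0.054, 0.999, -0.002, 0.001]
contact_force: [-1.5, -8.3, 9.2]
width: 0.569
finger_force: 54.1
clock: 10.7
tcp_pos: [579.4, 102.2, 94.5]
tcp_rot: [0.054, 0.999, -0.002, 0.001]
contact_force: [-0.3, -6.2, 8.1]
width: 0.564
finger_force: 54.2
clock: 11.0
tcp_pos: [580.0, 106.7, 94.5]
tcp_rot: [0.054, 0.999, -0.001, 0.001]
contact_force: [-1.2, -5.5, 8.1]
width: 0.561
finger_force: 54.1
```

```bash
python3 -m crank '[{"offset":[0.002,0.015,0],"yaw":0,"hand":-0.4},{"offset":[0.003,0.03,0],"yaw":0,"hand":-0.4},{"offset":[0.003,0.03,0],"yaw":0,"hand":-0.4}]'
python3 -m crank '[{"offset":[0.002,0.01,0],"yaw":0,"hand":-0.4},{"offset":[0.002,0.02,0],"yaw":0,"hand":-0.4},{"offset":[0.002,0.02,0],"yaw":0,"hand":-0.4}]'
python3 -m crank '[{"offset":[0.002,0.01,0],"yaw":0,"hand":-0.4},{"offset":[0.002,0.02,0],"yaw":0,"hand":-0.4},{"offset":[0.002,0.02,0],"yaw":0,"hand":-0.4}]'
```

```text
clock: 11.3
tcp_pos: [580.3, 111.0, 94.5]
tcp_rot: [0.054, 0.999, -0.002, 0.001]
contact_force: [-1.8, -7.7, 7.9]
width: 0.565
finger_force: 54.1
clock: 11.6
tcp_pos: [580.7, 113.9, 94.5]
tcp_rot: [0.055, 0.999, -0.002, 0.001]
contact_force: [-2.2, -7.1, 8.4]
width: 0.562
finger_force: 54.2
clock: 11.9
tcp_pos: [581.0, 116.9, 94.5]
tcp_rot: [0.055, 0.999, -0.002, 0.001]
contact_force: [-0.8, -6.2, 8.1]
width: 0.566
finger_force: 54.2
```

```bash
python3 -m crank '[{"offset":[0.002,0.01,0],"yaw":0,"hand":-0.4},{"offset":[0.002,0.02,0],"yaw":0,"hand":-0.4},{"offset":[0.002,0.02,0],"yaw":0,"hand":-0.4}]'
python3 -m crank '[{"offset":[0.002,0.01,0],"yaw":0,"hand":-0.4},{"offset":[0.002,0.02,0],"yaw":0,"hand":-0.4},{"offset":[0.002,0.02,0],"yaw":0,"hand":-0.4}]'
python3 - <<'E'
from h import *
p=vision.camera_params("wrist");s=vision.snapshot("side"); w=vision.snapshot("wrist"); w2=cv2.resize(w[130:370,260:580],(400,300),interpolation=cv2.INTER_CUBIC)
a=cv2.resize(s[150:285,250:430],(400,300),interpolation=cv2.INTER_CUBIC)
cv2.imwrite("pics/m6.png",np.hstack([a,w2])[:,:,::-1])
E
```

```text
clock: 12.2
tcp_pos: [581.3, 119.9, 94.5]
tcp_rot: [0.054, 0.999, -0.002, 0.001]
contact_force: [-0.9, -7.1, 7.8]
width: 0.565
finger_force: 54.2
clock: 12.5
tcp_pos: [581.6, 122.9, 94.5]
tcp_rot: [0.054, 0.999, -0.002, 0.001]
contact_force: [-0.7, -6.9, 7.9]
width: 0.566
finger_force: 54.2
```

View pics/m6.png

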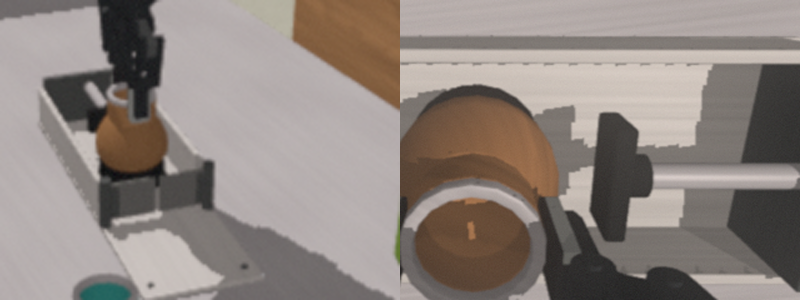

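Both flaps have already shut behind the gourd, so the steady -7 N is floor friction. The pad is still about 1 cm ahead (gap x≈558 to 592).

```bash
python3 -m crank '[{"offset":[0.002,0.01,0],"yaw":0,"hand":-0.4},{"offset":[0.002,0.02,0],"yaw":0,"hand":-0.4},{"offset":[0.002,0.02,0],"yaw":0,"hand":-0.4}]'
python3 -m crank '[{"offset":[0.002,0.01,0],"yaw":0,"hand":-0.4},{"offset":[0.002,0.02,0],"yaw":0,"hand":-0.4},{"offset":[0.002,0.02,0],"yaw":0,"hand":-0.4}]'
```

```text
clock: 12.9
tcp_pos: [581.9, 125.9, 94.5]
tcp_rot: [0.055, 0.999, -0.002, 0.001]
contact_force: [-0.6, -7.8, 8.5]
width: 0.565
finger_force: 54.2
clock: 13.2
tcp_pos: [582.2, 128.9, 94.5]
tcp_rot: [0.054, 0.999, -0.002, 0.001]
contact_force: [-0.7, -6.3, 7.5]
width: 0.564
finger_force: 54.2
```

```bash
python3 -m crank '[{"offset":[0.001,0.01,0],"yaw":0,"hand":-0.4},{"offset":[0.001,0.013,0],"yaw":0,"hand":-0.4},{"offset":[0.001,0.013,0],"yaw":0,"hand":-0.4}]'
python3 -m crank '[{"offset":[0.001,0.01,0],"yaw":0,"hand":-0.4},{"offset":[0.001,0.013,0],"yaw":0,"hand":-0.4},{"offset":[0.001,0.013,0],"yaw":0,"hand":-0.4}]'
```

```text
clock: 13.5
tcp_pos: [582.4, 130.7, 94.5]
tcp_rot: [0.055, 0.999, -0.002, 0.001]
contact_force: [-0.4, -6.9, 7.8]
width: 0.569
finger_force: 54.2
clock: 13.8
tcp_pos: [582.5, 132.7, 94.5]
tcp_rot: [0.055, 0.999, -0.002, 0.001]
contact_force: [-0.2, -7.4, 7.4]
width: 0.566
finger_force: 54.2
```

```bash
python3 -m crank '[{"offset":[0.001,0.01,0],"yaw":0,"hand":-0.4},{"offset":[0.001,0.013,0],"yaw":0,"hand":-0.4},{"offset":[0.001,0.013,0],"yaw":0,"hand":-0.4}]'
python3 -m crank '[{"offset":[0.001,0.01,0],"yaw":0,"hand":-0.4},{"offset":[0.001,0.013,0],"yaw":0,"hand":-0.4},{"offset":[0.001,0.013,0],"yaw":0,"hand":-0.4}]'
```

```text
clock: 14.1
tcp_pos: [582.6, 134.6, 94.5]
tcp_rot: [0.055, 0.999, -0.002, 0.001]
contact_force: [-1.1, -6.1, 8.2]
width: 0.568
finger_force: 54.2
clock: 14.4
tcp_pos: [582.8, 136.6, 94.5]
tcp_rot: [0.055, 0.999, -0.002, 0.001]
contact_force: [-1.0, -6.9, 7.9]
width: 0.567
finger_force: 54.2
```

```bash
python3 -m crank '[{"offset":[0.001,0.01,0],"yaw":0,"hand":-0.4},{"offset":[0.001,0.013,0],"yaw":0,"hand":-0.4},{"offset":[0.001,0.013,0],"yaw":0,"hand":-0.4}]'
python3 -m crank '[{"offset":[0.001,0.01,0],"yaw":0,"hand":-0.4},{"offset":[0.001,0.013,0],"yaw":0,"hand":-0.4},{"offset":[0.001,0.013,0],"yaw":0,"hand":-0.4}]'
```

```text
clock: 14.7
tcp_pos: [583.0, 138.5, 94.5]
tcp_rot: [0.055, 0.999, -0.002, 0.001]
contact_force: [-1.7, -7.8, 8.5]
width: 0.568
finger_force: 54.2
clock: 15.0
tcp_pos: [583.1, 140.5, 94.5]
tcp_rot: [0.055, 0.999, -0.002, 0.001]
contact_force: [-0.9, -7.2, 8.2]
width: 0.562
finger_force: 54.2
```

```bash
python3 -m crank '[{"offset":[0.001,0.01,0],"yaw":0,"hand":-0.4},{"offset":[0.001,0.013,0],"yaw":0,"hand":-0.4},{"offset":[0.001,0.013,0],"yaw":0,"hand":-0.4}]'
python3 -m crank '[{"offset":[0.001,0.01,0],"yaw":0,"hand":-0.4},{"offset":[0.001,0.013,0],"yaw":0,"hand":-0.4},{"offset":[0.001,0.013,0],"yaw":0,"hand":-0.4}]'
```

```text
clock: 15.3
tcp_pos: [583.3, 142.4, 94.5]
tcp_rot: [0.055, 0.999, -0.002, 0.001]
contact_force: [-1.4, -6.5, 7.9]
width: 0.564
finger_force: 54.2
clock: 15.6
tcp_pos: [583.3, 144.1, 94.5]
tcp_rot: [0.055, 0.999, -0.002, 0.001]
contact_force: [-1.2, -8.8, 8.5]
width: 0.561
finger_force: 54.2
```

```bash
python3 -m crank '[{"offset":[0.001,0.01,0],"yaw":0,"hand":-0.4},{"offset":[0.001,0.01,0],"yaw":0,"hand":-0.4},{"offset":[0.001,0.01,0],"yaw":0,"hand":-0.4}]'
```

```text
clock: 15.9
tcp_pos: [583.4, 145.1, 94.5]
tcp_rot: [0.055, 0.998, -0.002, 0.001]
contact_force: [-0.7, -11.4, 7.4]
width: 0.57
finger_force: 54.3
```

Contact: the force is about 4.5 N above friction. I'll press a little more, aiming for about 10 N on the pad.

```bash
python3 -m crank '[{"offset":[0.001,0.01,0],"yaw":0,"hand":-0.4},{"offset":[0.001,0.01,0],"yaw":0,"hand":-0.4},{"offset":[0.001,0.01,0],"yaw":0,"hand":-0.4}]'
```

```text
clock: 16.2
tcp_pos: [583.5, 146.1, 94.5]
tcp_rot: [0.055, 0.998, -0.003, 0.001]
contact_force: [-1.0, -13.0, 9.8]
width: 0.565
finger_force: 54.3
```

```bash
python3 -m crank '[{"offset":[0,0.012,0],"yaw":0,"hand":-0.4},{"offset":[0,0.012,0],"yaw":0,"hand":-0.4},{"offset":[0,0.012,0],"yaw":0,"hand":-0.4},{"offset":[0,0.012,0],"yaw":0,"hand":-0.4},{"offset":[0,0.012,0],"yaw":0,"hand":-0.4}]'
python3 -m crank '[{"offset":[0,0,0],"yaw":0,"hand":-0.4},{"offset":[0,0,0],"yaw":0,"hand":-0.4},{"offset":[0,0,0],"yaw":0,"hand":-0.4},{"offset":[0,0,0],"yaw":0,"hand":-0.4}]'
```

```text
clock: 16.7
tcp_pos: [583.6, 147.3, 94.5]
tcp_rot: [0.055, 0.998, -0.003, 0.001]
contact_force: [-0.6, -16.7, 9.4]
width: 0.566
finger_force: 54.4
clock: 17.1
tcp_pos: [583.5, 147.3, 94.5]
tcp_rot: [0.055, 0.998, -0.003, 0.001]
contact_force: [-1.8, -15.9, 8.5]
width: 0.564
finger_force: 54.4
```

Pressed at about 10 N for roughly 1 s. I'll back off slightly, release and withdraw upward.

```bash
python3 -m crank '[{"offset":[-0.002,-0.012,0],"yaw":0,"hand":-0.4},{"offset":[-0.003,-0.024,0],"yaw":0,"hand":-0.4},{"offset":[-0.003,-0.03,0.004],"yaw":0,"hand":-0.4},{"offset":[-0.003,-0.03,0.008],"yaw":0,"hand":-0.4},{"offset":[-0.003,-0.03,0.008],"yaw":0,"hand":-0.4}]'
python3 -m crank '[{"offset":[0,0,0],"yaw":0,"hand":0.3},{"offset":[0,0,0],"yaw":0,"hand":0.6},{"offset":[0,0,0],"yaw":0,"hand":0.8},{"offset":[0,0,0],"yaw":0,"hand":0.8},{"offset":[0,0,0],"yaw":0,"hand":0.8}]'
python3 -m crank '[{"offset":[0,0,0.1],"yaw":0,"hand":0.8},{"offset":[0,0,0.3],"yaw":0,"hand":0.8},{"offset":[0,0,0.6],"yaw":0,"hand":0.8},{"offset":[0,0,0.9],"yaw":0,"hand":0.8},{"offset":[0,0,0.9],"yaw":0,"hand":0.8}]'
python3 - <<'E'
from h import *
s=vision.snapshot("side"); w=vision.snapshot("wrist"); w2=cv2.resize(w,(400,300))
a=cv2.resize(s[150:285,250:430],(400,300),interpolation=cv2.INTER_CUBIC)
cv2.imwrite("pics/m7.png",np.hstack([a,w2])[:,:,::-1])
E
```

```text
clock: 17.6
tcp_pos: [583.1, 145.3, 94.8]
tcp_rot: [0.054, 0.999, -0.001, 0.0]
contact_force: [3.3, -7.4, 0.2]
width: 0.56
finger_force: 53.3
clock: 18.1
tcp_pos: [582.8, 146.4, 95.1]
tcp_rot: [0.054, 0.999, 0.0, -0.0]
contact_force: [-0.6, 1.0, -0.4]
width: 0.897
finger_force: 0.0
clock: 18.6
tcp_pos: [585.2, 146.9, 236.6]
tcp_rot: [0.054, 0.999, 0.001, 0.005]
contact_force: [1.1, -0.6, 0.2]
width: 0.899
finger_force: 0.0
```

View pics/m7.png

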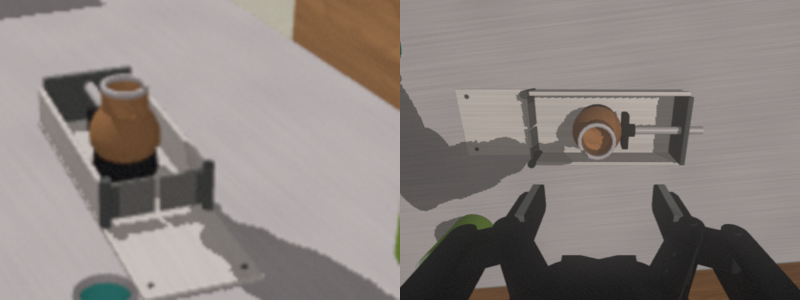

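The gourd stands upright against the pad (wrist half, about 597,135), both flaps are shut, and the gripper is clear. I'll hand it in.

```bash
python3 -c "
from bench import ctrl
print(ctrl.finish_job())"
```

```text
the job is handed in; nothing more can be done
None
```

The gourd stands upright in the dock against the buffer, pressed home at about 10 N for roughly a second, with both flaps shut behind it; nothing else was touched, and the job is handed in (no verdict was returned).

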